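Mark both ends of the brackets and tray them

TASK

Lay every bracket in its own slot of the marking unit with the plain end up against the marking face, hold the jog button down for a good three seconds with them all in place, and let go. Then turn every bracket end for end so that its lug end is up against the marking face, and hold the button down for a good three seconds again and let go. Finally lay all the brackets flat and side by side in the tray, lugs upright and all at the tray's handle end, without disturbing the other things on the bench.

Things in the scene. Friction and masses are not known exactly. Their poses are not given: they have to be found in the camera images.
- bracket0: aluminium bracket: a flat bar 130 long (its x axis), 30 wide (y), 14 thick, with an upright lug 10 thick, 30 wide and 36 tall (from the underside) standing at its +x end; the -x end is plain. Origin: centre of the bar's underside; z up. 0.16 kg or so. May be absent. Lies on the bench at the start, lug upward, either way round
- bracket0_lug (a point): middle of the lower edge of that bracket's lug end, 65 mm along +x from its origin
- bracket1: aluminium bracket: a flat bar 130 long (its x axis), 30 wide (y), 14 thick, with an upright lug 10 thick, 30 wide and 36 tall (from the underside) standing at its +x end; the -x end is plain. Origin: centre of the bar's underside; z up. 0.16 kg or so. May be absent. Lies on the bench at the start, lug upward, either way round
- bracket1_lug (a point): middle of the lower edge of that bracket's lug end, 65 mm along +x from its origin
- bracket2: aluminium bracket: a flat bar 130 long (its x axis), 30 wide (y), 14 thick, with an upright lug 10 thick, 30 wide and 36 tall (from the underside) standing at its +x end; the -x end is plain. Origin: centre of the bar's underside; z up. 0.16 kg or so. May be absent. Lies on the bench at the start, lug upward, either way round
- bracket2_lug (a point): middle of the lower edge of that bracket's lug end, 65 mm along +x from its origin
- unit: bench marking unit, fixed. Origin on the bench, z up, +x towards the marking face. Steel bed 10 high, x -85 to 80, y -107 to 107, with three slots along x centred at y = -62, 0, 62. Behind it the head, a grey box 60 high, x 80 to 160, y -107 to 107; its upright side at x = 80 is the marking face. A bracket in place lies flat in a slot, one end at the face (gap up to 6 mm counts)
- slot0 (a point): foot of the marking face, on the bed, in the middle of the slot at unit y = -62; axes as the unit. The slot runs from here towards unit -x, 35 wide between guide blocks 8 high standing 0 to 25 and 110 to 135 from the face; between those the sides are open for fingers. Any bracket may go in any slot; its origin is then 65 from the face
- slot1 (a point): foot of the marking face, on the bed, in the middle of the slot at unit y = 0; axes as the unit. The slot runs from here towards unit -x, 35 wide between guide blocks 8 high standing 0 to 25 and 110 to 135 from the face; between those the sides are open for fingers. Any bracket may go in any slot; its origin is then 65 from the face
- slot2 (a point): foot of the marking face, on the bed, in the middle of the slot at unit y = 62; axes as the unit. The slot runs from here towards unit -x, 35 wide between guide blocks 8 high standing 0 to 25 and 110 to 135 from the face; between those the sides are open for fingers. Any bracket may go in any slot; its origin is then 65 from the face
- jog (a joint): white momentary jog button on top of the marking head, pressed straight down: 0 released, 0.007 m fully down (5 N); it counts as pressed beyond 0.004 and springs back when let go
- jog_top (a point): centre of the button's top face, button 34 across; it stands at unit x 120, y 75
- tray: grey open tray, fixed, outside 190 (x) by 220 (y), walls 5 thick and 22 high, floor 5 thick. Origin: centre of its underside on the bench, z up. A steel wire handle sticks out 31 mm beyond its +x end, 18 high. Brackets lie in it along its x axis, lugs upright at the handle end, next to each other (for instance at y = -62, 0 and 62)
- screwdriver: bystander: screwdriver with a yellow handle lying on the bench; leave alone
- jar: bystander: small closed glass jar, 56 across, 65 high; leave alone
- wrench: bystander: steel wrench lying on the bench; leave alone
Not all that is in view belongs to the job. Leave any purple or turquoise look-alike of the bracket1 alone.

How it is judged:
On the way, in this order (a step that is already met when the one before it is completed fails the run):
1. every bracket lies in a slot, plain end against the marking face (x of bracket0_lug in the frame of unit between -0.057 and -0.045 m and z of bracket0 in the frame of unit between 0.006 and 0.0135 m and y of bracket0 in the frame of unit between -0.09 and 0.09 m and angle between the x axis of each of bracket0, bracket1, bracket2 and the x axis of unit, either way round below 0.08 rad and x of bracket1_lug in the frame of unit between -0.057 and -0.045 m and z of bracket1 in the frame of unit between 0.006 and 0.0135 m and y of bracket1 in the frame of unit between -0.09 and 0.09 m and x of bracket2_lug in the frame of unit between -0.057 and -0.045 m and z of bracket2 in the frame of unit between 0.006 and 0.0135 m and y of bracket2 in the frame of unit between -0.09 and 0.09 m), for 0.3 s.
2. the jog button is held down for three seconds with every bracket in place (all of step 1 and value of joint jog above 0.004 m), for 3 s.
3. the button is let go (value of joint jog below 0.0015 m), for 0.1 s.
4. every bracket has been turned and lies in a slot, lug end against the marking face (x of bracket0_lug in the frame of unit between 0.073 and 0.085 m and z of bracket0 in the frame of unit between 0.006 and 0.0135 m and y of bracket0 in the frame of unit between -0.09 and 0.09 m and angle between the x axis of each of bracket0, bracket1, bracket2 and the x axis of unit, either way round below 0.08 rad and x of bracket1_lug in the frame of unit between 0.073 and 0.085 m and z of bracket1 in the frame of unit between 0.006 and 0.0135 m and y of bracket1 in the frame of unit between -0.09 and 0.09 m and x of bracket2_lug in the frame of unit between 0.073 and 0.085 m and z of bracket2 in the frame of unit between 0.006 and 0.0135 m and y of bracket2 in the frame of unit between -0.09 and 0.09 m), for 0.3 s.
5. the jog button is held down for three seconds with every turned bracket in place (all of step 4 and value of joint jog above 0.004 m), for 3 s.
6. the button is let go again (value of joint jog below 0.0015 m), for 0.1 s.
At the end, for the whole second after the job is handed in: every bracket lies flat on the tray's floor (not stacked, upright within 0.1 rad), along the tray within 0.25 rad, its lug end at the tray's handle end, at rest; the button is up (value of joint jog below 0.0015 m and y of bracket0 in the frame of tray between -0.1 and 0.1 m and x of bracket0_lug in the frame of tray between 0.03 and 0.095 m and z of bracket0 in the frame of tray between 0.002 and 0.009 m and angle between each of bracket0, bracket1, bracket2's own z axis and vertical below 0.1 rad and angle between the x axis of each of bracket0, bracket1, bracket2 and the x axis of tray, either way round below 0.25 rad and linear speed of each of bracket0, bracket1, bracket2 below 0.02 m/s and y of bracket1 in the frame of tray between -0.1 and 0.1 m and x of bracket1_lug in the frame of tray between 0.03 and 0.095 m and z of bracket1 in the frame of tray between 0.002 and 0.009 m and y of bracket2 in the frame of tray between -0.1 and 0.1 m and x of bracket2_lug in the frame of tray between 0.03 and 0.095 m and z of bracket2 in the frame of tray between 0.002 and 0.009 m); the robot touches nothing.
It fails at once if the screwdriver is moved more than 3 cm (distance of screwdriver from where it was at the start of the episode above 0.03 m).
It fails at once if the jar is moved more than 3 cm (distance of jar from where it was at the start of the episode above 0.03 m).
It fails at once if the wrench is moved more than 3 cm (distance of wrench from where it was at the start of the episode above 0.03 m).
Of bracket0, bracket1, bracket2 only 2 to 3 are there at a start; the rules pass over those that are not, and their reading is None.
At some moment in a run one of bracket0, bracket1, bracket2 may be knocked a few centimetres aside while the robot is not near it.
Once in a run the grip may slacken for a moment while it holds something.
It also fails if it takes over 210 s, if anything falls off the work surface, if the arm or the gripper's body presses on something with over 40 N, if the wrist force passes 120 N, or if a joint passes its speed limit or range.

ROBOT

A 6-joint arm with a two-finger parallel gripper is mounted at the origin on the work surface. World frame = base frame: x ahead of the robot, y to its left, z up, the work surface at z = 0. Lengths are in m, angles in rad, forces in N, time in s.
With the tool pointing down it reaches from about 0.35 to 0.975 m from the base axis. Payload 4.9 kg.
Tool frame: the origin (TCP) lies between the finger pads; the fingertips stand 14 mm ahead of it and the grasp point (between the pads) lies 5 mm behind it (manip.tcp_to_tips is the distance from the TCP to the fingertips, in m); z points along the fingers, y is the line along which they close (so a half turn about z gives the same grasp; the last joint's range is limited). The gripper opens to 85 mm and grips with 20 to 120 N. Pads are 22 mm wide; open, the fingers measure 114 mm over their backs; the gripper's body (76 mm by 85 mm) begins 54 mm behind the grasp point. The pads swing forward as they close: fully open they stand 13 mm farther back than shut.
Start: joints at [1.09, 0.053, 1.613, -0, 1.476, -0.119], TCP at [0.221, 0.585, 0.245] pointing down, gripper open.
Joint ranges: [-3.01, 3.01], [-1.01, 2.22], [0.06, 2.58], [-1.02, 4.17], [0.09, 2.62], [-3.14, 3.14]. Speed limits (rad/s): [2.57, 2.57, 3.14, 3.14, 3.14, 3.14].

INTERFACE

Orientations are given as a unit quaternion [w, x, y, z].
In Python, from plant import manip gives the robot as it stands.
- The arm moves only by the tool servo_tool, never from a script. Its argument "moves" is a list that holds one entry, the list of rows, each a list of 7 numbers: the shift along the tool's x, y, z in mm, then the turn, a rotation vector about the tool's x, y, z in degrees, then the finger opening in mm, from 0 to 85.4. In form: [[[x, y, z, ax, ay, az, fingers], ...]]. A call has 1 to 12 rows; each row shifts and turns the commanded pose from where the row before left it, along the tool's axes as they then stand; what a row does not reach is not made up. A row lasts 1/8 s, in which the tool goes at most 62.5 mm and 10.7 degrees, less where a joint would pass 70% of its speed; a pose out of reach is approached as far as the arm can. A call with a gripper value outside its range is refused whole. The fingers move at their own pace and stop on an object; the grip force is fixed at half the most. Time passes only in rows, so rows that do not move let the fingers close. It gives the time, the measured TCP pose, the force, the opening and the grip force at its end, in the units of the state.
- manip.state(): the state, without advancing time (a new reading comes with each control period).
- manip.grab_frame(name): name is "scene" or "top" or "wrist"; returns a dict with "image" (420x560x3 uint8, blue, green, red), "mtx" (3x3 intrinsics, pixels), "dist_coeffs" ([k1, k2, p1, p2, k3] as OpenCV has them; the pictures are not rectified), "eye" and "rotation" of the camera in the world. Camera axes: x right, y down, z forward; pixel columns grow to the right and rows downward; lengths in m; the calibration is good to about 2 mm. A picture is of the moment at which its call begins. There is no depth.
- manip.job_done(): hands the job in; it is judged then, once.
The state is a dict: "time": time; "joint_pos": joint angles; "joint_vel": joint speeds; "joint_efforts": joint torques, N m; "tool_pos": TCP position; "tool_rot": TCP orientation; "contact_force": force on the tool from outside, world axes, zero at the start; "ft_torque": the same for the moment, N m; "gripper_width": opening from 0.0 (shut) to 1.0 (fully open); "grasp_force": force on a finger pad.
Only numpy, scipy, OpenCV 4.12 (cv2) and the standard library are available. Lean on these libraries where they do the work, as an engineer would, in place of code of your own. Each camera call takes 0.05 s, during which the arm holds its last target. There are 200 camera calls.

## Working session

There is one attempt and no reset: what is moved stays moved. The work goes in short steps, Python scripts to look and compute and a tool call to move; the robot and the scene stay as the last step left them, time stands still between calls to the robot, and variables do not carry over. Pictures are saved under pics/ and viewed, at most 14 in all, crops included, and the job is handed in when it is done.

Besides the shell and the picture viewer there is one more tool, called by a JSON object that holds its "op" and its "data". servo_tool: Moves the arm, as the interface text tells. Its arguments: {"type":"object","properties":{"moves":{"type":"array"}},"required":["moves"]}

```bash
ls; mkdir -p pics; python3 - <<'E'
from plant import manip
import cv2
s=manip.state(); print(s)
for n in("top","scene"):
    f=manip.grab_frame(n); cv2.imwrite(f"pics/{n}0.png",f["image"]); print(n,f["mtx"],f["dist_coeffs"],f["eye"],f["rotation"])
E
```

```text
pics
{'time': 0.0, 'joint_pos': array([ 1.09000257e+00,  5.33686713e-02,  1.61430879e+00, -2.05408850e-06,
        1.47601265e+00, -1.18991874e-01]), 'joint_vel': array([-0.00171009,  0.00032479,  0.00245902,  0.00147996,  0.00026237,
       -0.00054782]), 'joint_efforts': array([-1.01373367e-03, -3.93705046e+01, -3.70165014e+01, -2.11452170e-04,
        7.35145120e-03,  1.18494646e-05]), 'tool_pos': array([0.2209391 , 0.58400031, 0.24404684]), 'tool_rot': array([-3.08837422e-04,  1.79915692e-01,  9.83681475e-01, -1.00222723e-03]), 'contact_force': array([-0.66657516, -0.58639418, -0.01052083]), 'ft_torque': array([ 0.04176687,  0.01528153, -0.01330782]), 'grasp_force': 0.0, 'gripper_width': 0.9976181548231877}
top [[424.53332144   0.         278.23472102]
 [  0.         424.53332144 217.07256771]
 [  0.           0.           1.        ]] [-0.01482718  0.          0.          0.          0.        ] [ 0.402763   -0.02174817  1.02141619] [ 0.03979399 -0.70535618  0.70543742 -0.05698371]
scene [[397.50352385   0.         280.92943053]
 [  0.         397.50352385 209.65994007]
 [  0.           0.           1.        ]] [-0.10729007  0.          0.          0.          0.        ] [ 1.21957046 -0.09908588  0.57718459] [-0.34347782  0.66406148  0.58659613 -0.31136848]
```

View pics/top0.png

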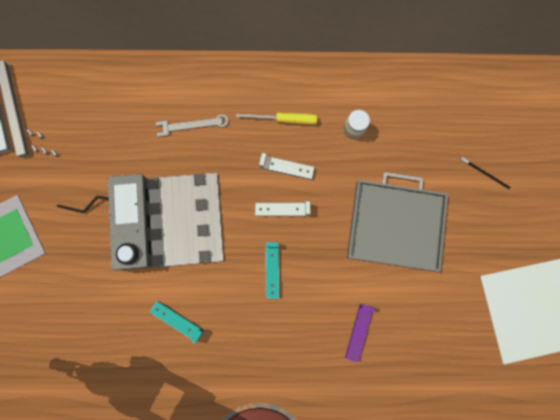

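View pics/scene0.png

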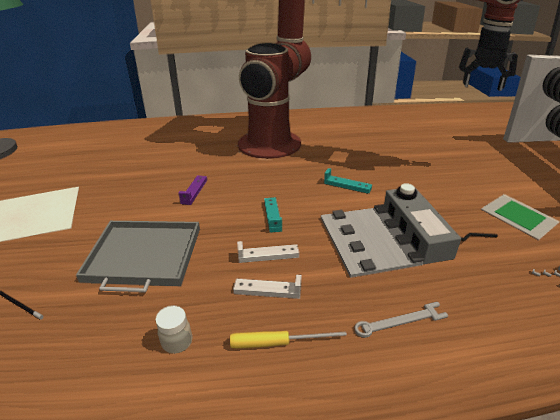

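The top view shows two bare-metal brackets: A at (287,166) with its lug on the left, and B at (283,209) with its lug on the right (308,208). The turquoise bars at (272,270) and (176,322) and the purple one at (360,333) are decoys. The unit is at (165,220) with its head on the left and the button at (126,253). The tray is at (400,225) with its handle up. I'll take an enlarged crop to confirm the brackets and work out positions.

```bash
cat > h.py <<'E'
import numpy as np, cv2
from scipy.spatial.transform import Rotation as R
from plant import manip
def rot(q): return R.from_quat(np.roll(np.asarray(q,float),-1))
def camR(f):
    r=np.asarray(f["rotation"]); return r if r.shape==(3,3) else rot(r).as_matrix()
def onplane(f,px,z):
    p=cv2.undistortPoints(np.array(px,np.float64).reshape(-1,1,2),f["mtx"],f["dist_coeffs"]).reshape(-1,2)
    d=np.c_[p,np.ones(len(p))]@camR(f).T; e=np.asarray(f["eye"])
    return e+d*((z-e[2])/d[:,2])[:,None]
def proj(f,P):
    Rm=camR(f); t=-Rm.T@np.asarray(f["eye"])
    return cv2.projectPoints(np.array(P,np.float64).reshape(-1,1,3),cv2.Rodrigues(Rm.T)[0],t,f["mtx"],f["dist_coeffs"])[0].reshape(-1,2)
def metal(img,lo=150):
    hsv=cv2.cvtColor(img,cv2.COLOR_BGR2HSV); return ((hsv[...,1]<70)&(hsv[...,2]>lo)).astype(np.uint8)*255
E
python3 - <<'E'
from h import *
f=manip.grab_frame("top"); im=f["image"]
m=metal(im,120)
for c in cv2.findContours(m,cv2.RETR_EXTERNAL,cv2.CHAIN_APPROX_SIMPLE)[0]:
    if 200<cv2.contourArea(c)<30000:
        r=cv2.minAreaRect(c); print(np.round(r[0]),np.round(r[1]),round(r[2]),[np.round(v[:2],3) for v in onplane(f,cv2.boxPoints(r),0.014)])
cv2.imwrite("pics/crop0.png",cv2.resize(im[140:290,95:320],None,fx=3.5,fy=3.5,interpolation=cv2.INTER_CUBIC))
cv2.imwrite("pics/crop1.png",cv2.resize(im[160:285,335:460],None,fx=4,fy=4,interpolation=cv2.INTER_CUBIC))
print(onplane(f,[[126,254]],.07), onplane(f,[[403,177]],.018))
E
```

```text
[529. 312.] [92. 81.] 78 [array([ 0.402, -0.528]), array([ 0.442, -0.725]), array([ 0.232, -0.754]), array([ 0.195, -0.561])]
[282. 208.] [14. 55.] 90 [array([0.581, 0.009]), array([ 0.581, -0.123]), array([ 0.547, -0.123]), array([0.547, 0.009])]
[  9. 236.] [67. 50.] 65 [array([0.543, 0.681]), array([0.595, 0.577]), array([0.451, 0.499]), array([0.401, 0.602])]
[127. 222.] [94. 34.] 88 [array([0.641, 0.365]), array([0.645, 0.283]), array([0.421, 0.265]), array([0.418, 0.345])]
[186. 220.] [90. 70.] 86 [array([0.638, 0.269]), array([0.651, 0.102]), array([0.435, 0.082]), array([0.423, 0.245])]
[400. 220.] [93. 92.] 7 [array([ 0.44 , -0.212]), array([ 0.662, -0.246]), array([ 0.634, -0.472]), array([ 0.412, -0.431])]
[286. 167.] [56. 15.] 15 [array([0.666, 0.004]), array([ 0.702, -0.006]), array([ 0.666, -0.137]), array([ 0.629, -0.126])]
[192. 124.] [15. 72.] 83 [array([0.778, 0.256]), array([0.802, 0.08 ]), array([0.765, 0.075]), array([0.741, 0.25 ])]
[357. 122.] [22. 26.] 45 [array([ 0.776, -0.199]), array([ 0.825, -0.247]), array([ 0.785, -0.284]), array([ 0.737, -0.237])]
[ 10. 108.] [96. 10.] 77 [array([0.932, 0.663]), array([0.938, 0.639]), array([0.696, 0.567]), array([0.691, 0.59 ])]
[[0.45059683 0.29335576 0.07      ]] [[ 0.64025076 -0.35094423  0.018     ]]
```

View pics/crop0.png

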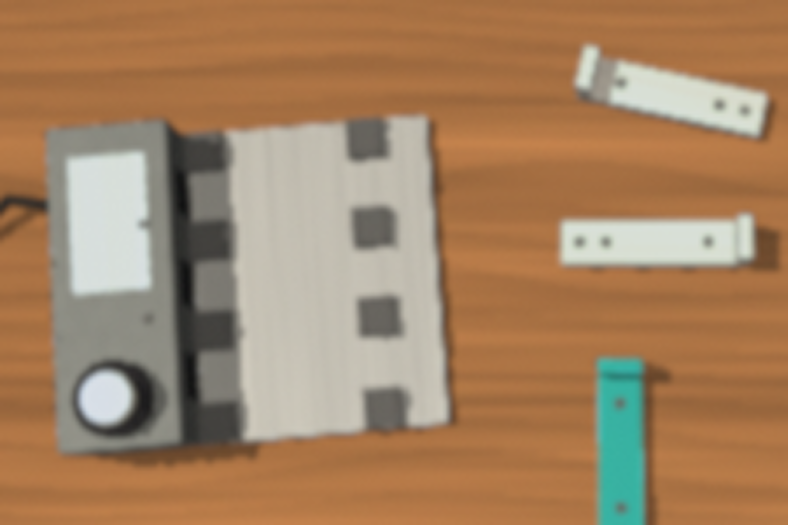

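View pics/crop1.png

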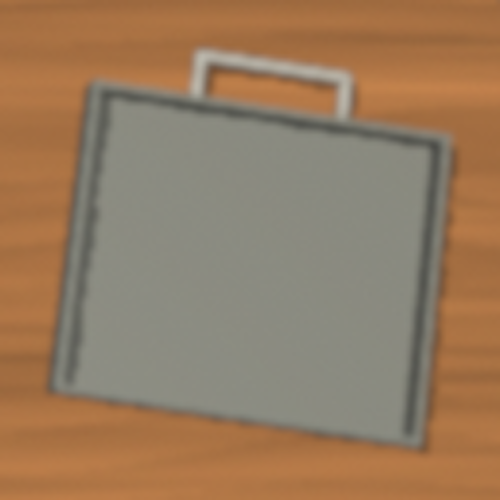

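```bash
cat >> h.py <<'E'
def fit(local,world):
    l=np.array(local,float);w=np.array(world)[:,:2]
    a=l-l.mean(0);b=w-w.mean(0)
    th=np.arctan2((a[:,0]*b[:,1]-a[:,1]*b[:,0]).sum(),(a*b).sum())
    c,s=np.cos(th),np.sin(th);M=np.array([[c,-s],[s,c]]);t=w.mean(0)-M@l.mean(0)
    return th,t,(l@M.T+t-w)
E
python3 - <<'E'
from h import *
f=manip.grab_frame("top")
def full(u,s,o): return (np.array(u,float)+.5)/s-.5+np.array(o)
c0=lambda *u: full(u,3.5,(95,140)); c1=lambda *u: full(u,4,(335,160))
loc=[(-.085,-.107),(-.085,.107),(.08,-.107),(.08,.107),(.16,-.107),(.16,.107)]
w=np.r_[onplane(f,c0((428,117),(450,423)),.01),onplane(f,c0((168,121),(182,441),(47,131),(60,453)),.06)]
th,t,r=fit(loc,w);print("unit",th,np.degrees(th),t,np.abs(r).max(),"\n",r.round(4))
M=np.array([[np.cos(th),-np.sin(th)],[np.sin(th),np.cos(th)]])
print("button",M@[.12,.075]+t, onplane(f,c0((107,398)),.075))
for y in(-.062,0,.062): print("slot centre",M@[.015,y]+t)
loc=[(.095,.11),(.095,-.11),(-.095,-.11),(-.095,.11)]
th,t,r=fit(loc,onplane(f,c1((90,82),(452,133),(425,450),(50,390)),.022));print("tray",th,np.degrees(th),t,r.round(4))
M=np.array([[np.cos(th),-np.sin(th)],[np.sin(th),np.cos(th)]])
for y in(-.05,.05): print(M@[0,y]+t)
# brackets: local plain end corners + lug base
p=onplane(f,c0((768,92),(762,138)),.014);q=onplane(f,c0((592,46),(578,96)),.036) # A: plain end top; lug far edge top
for n,(p,q) in dict(A=(p,onplane(f,c0((584,46),(576,93)),.036)),B=(onplane(f,c0((560,220),(560,266)),.014),onplane(f,c0((755,213),(755,262)),.036))).items():
    a=p.mean(0);b=q.mean(0);d=(b-a)[:2];print(n,"len",np.hypot(*d),"wid",np.linalg.norm(p[0]-p[1]),"c",(a+b)[:2]/2,"yaw",np.degrees(np.arctan2(d[1],d[0])))
s=manip.state();print(rot(s["tool_rot"]).as_matrix().round(3))
E
```

```text
unit 1.6588219210446475 95.04349503964178 [0.53671329 0.17781572] 0.0020198230720913646 
 [[ 0.0007  0.0001]
 [-0.0007 -0.0001]
 [ 0.0017 -0.0002]
 [-0.002  -0.0014]
 [ 0.0017  0.0006]
 [-0.0014  0.0011]]
button [0.45145424 0.29075772] [[0.45176229 0.29349351 0.075     ]]
slot centre [0.59715456 0.19820819]
slot centre [0.53539461 0.19275765]
slot centre [0.47363466 0.18730711]
tray -0.14808894632819403 -8.484871617144886 [ 0.52170906 -0.33337335] [[ 0.0008 -0.0013]
 [-0.001   0.0012]
 [ 0.0017  0.0022]
 [-0.0015 -0.0021]]
[ 0.51433165 -0.3828261 ]
[ 0.52908648 -0.28392061]
A len 0.13100866351264767 wid 0.03316224089626289 c [ 0.66438345 -0.06767722] yaw 78.63050183952525
B len 0.13178306215404975 wid 0.031914654476409336 c [ 0.56125502 -0.05573109] yaw -89.75504660627388
[[-0.935  0.354 -0.001]
 [ 0.354  0.935 -0.001]
 [ 0.    -0.001 -1.   ]]
```

```bash
cat >> h.py <<'E'
def phi():
    m=rot(manip.state()["tool_rot"]).as_matrix();return np.degrees(np.arctan2(m[1,0],m[0,0]))
def plan(x,y,z,ph,n,turn=None):
    "tool-frame row for n equal rows to world target, tool down; turn= total about tool z (deg)"
    s=manip.state();p0=phi();d=np.array([x,y,z])-s["tool_pos"]
    if turn is None: turn=(p0-ph+180)%360-180
    a=np.radians(turn/n)
    v=complex(d[0],d[1])*np.exp(-1j*np.radians(p0));v=v.conjugate()  # tool y is mirrored
    v/=sum(np.exp(1j*a*k) for k in range(n))
    print(f"t={s['time']:.1f} phi={p0:.1f} j6={np.degrees(s['joint_pos'][5]):.0f} F={s['contact_force'].round(1)} g={s['gripper_width']:.3f} gf={s['grasp_force']:.1f} | {n} rows: [{v.real*1e3:.1f},{v.imag*1e3:.1f},{-d[2]*1e3/n:.1f},0,0,{turn/n:.2f}]")
E
python3 -c "
from h import *
plan(.664,-.068,.15,78.6,16)
plan(.664,-.068,.15,78.6,18)"
```

```text
t=0.2 phi=159.3 j6=-7 F=[ 0.3 -0.2  0.2] g=1.001 gf=0.0 | 16 rows: [-53.5,2.5,5.9,0,0,5.04]
t=0.2 phi=159.3 j6=-7 F=[ 0.3 -0.2  0.2] g=1.001 gf=0.0 | 18 rows: [-47.6,2.5,5.3,0,0,4.48]
```

{"op": "servo_tool", "data": {"moves": [[[-47.6,2.5,5.3,0,0,4.48,85],[-47.6,2.5,5.3,0,0,4.48,85],[-47.6,2.5,5.3,0,0,4.48,85],[-47.6,2.5,5.3,0,0,4.48,85],[-47.6,2.5,5.3,0,0,4.48,85],[-47.6,2.5,5.3,0,0,4.48,85],[-47.6,2.5,5.3,0,0,4.48,85],[-47.6,2.5,5.3,0,0,4.48,85],[-47.6,2.5,5.3,0,0,4.48,85],[-47.6,2.5,5.3,0,0,4.48,85],[-47.6,2.5,5.3,0,0,4.48,85],[-47.6,2.5,5.3,0,0,4.48,85]]]}}

```text
time: 1.7
tool_pos: [0.6292, 0.2116, 0.1812]
tool_rot: [-0.0, 0.606, 0.795, -0.0]
contact_force: [0.5, 0.5, -0.2]
gripper_width: 0.995
grasp_force: 0.0
```

{"op": "servo_tool", "data": {"moves": [[[-47.6,2.5,5.3,0,0,4.48,70],[-47.6,2.5,5.3,0,0,4.48,60],[-47.6,2.5,5.3,0,0,4.48,55],[-47.6,2.5,5.3,0,0,4.48,55],[-47.6,2.5,5.3,0,0,4.48,55],[-47.6,2.5,5.3,0,0,4.48,55],[0,0,0,0,0,0,55],[0,0,0,0,0,0,55]]]}}

```text
time: 2.7
tool_pos: [0.6646, -0.0678, 0.1497]
tool_rot: [-0.0, 0.774, 0.634, 0.0]
contact_force: [-0.8, -0.3, -0.0]
gripper_width: 0.643
grasp_force: 0.0
```

```bash
python3 -c "
from h import *
plan(.664,-.068,.016,78.6,4)
f=manip.grab_frame('wrist');cv2.imwrite('pics/w1.png',f['image']);print(f['eye'],camR(f).round(3))
c,s=np.cos(np.radians(78.6)),np.sin(np.radians(78.6))
print(proj(f,[[.664+l*c-w*s,-.068+l*s+w*c,.014] for l,w in((-.065,-.015),(-.065,.015),(.055,.015),(.055,-.015))]).round())"
```

```text
t=2.7 phi=78.6 j6=-1 F=[-0.8 -0.3 -0. ] g=0.643 gf=0.0 | 4 rows: [-0.1,-0.1,33.4,0,0,0.01]
[0.68058924 0.01048118 0.27816658] [[ 0.981 -0.186 -0.061]
 [-0.196 -0.933 -0.302]
 [-0.     0.308 -0.951]]
[[300. 277.]
 [264. 277.]
 [262. 130.]
 [303. 130.]]
```

View pics/w1.png

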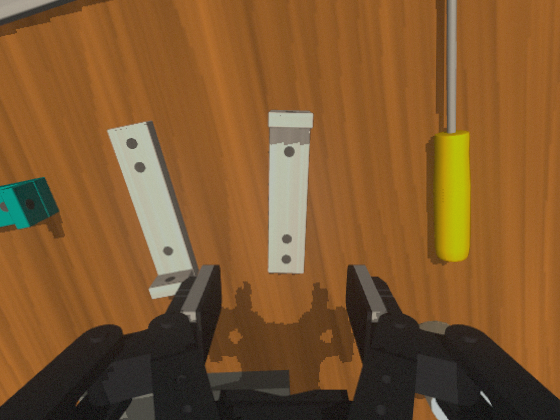

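The wrist view shows bracket A, lug up in the image at (290,120), plain end at (285,273) and about 2 mm off the prediction. It lies between the fingers, so I'll descend and grip.

{"op": "servo_tool", "data": {"moves": [[[2,2,34,0,0,0,55],[0,0,34,0,0,0,55],[0,0,34,0,0,0,55],[0,0,15,0,0,0,55],[0,0,15,0,0,0,55],[0,0,0,0,0,0,55]]]}}

```text
time: 3.5
tool_pos: [0.6668, -0.0661, 0.0173]
tool_rot: [-0.0, 0.773, 0.634, -0.0]
contact_force: [-0.2, 0.2, -0.0]
gripper_width: 0.644
grasp_force: 0.0
```

{"op": "servo_tool", "data": {"moves": [[[0,0,0,0,0,0,15],[0,0,0,0,0,0,15],[0,0,0,0,0,0,15],[0,0,0,0,0,0,15],[0,0,0,0,0,0,15],[0,0,-15,0,0,0,15],[0,0,-30,0,0,0,15],[0,0,-40,0,0,0,15],[0,0,-40,0,0,0,15]]]}}

```text
time: 4.62
tool_pos: [0.6663, -0.0665, 0.1437]
tool_rot: [-0.001, 0.774, 0.634, -0.001]
contact_force: [0.1, 0.1, -2.4]
gripper_width: 0.328
grasp_force: 60.4
```

```bash
python3 -c "
from h import *
plan(.5972,.1982,.17,275,20,-196.4)
plan(.5972,.1982,.17,95,6)
f=manip.grab_frame('wrist');cv2.imwrite('pics/w2.png',f['image'])
"
```

```text
t=4.6 phi=78.6 j6=-1 F=[ 0.1  0.1 -2.4] g=0.328 gf=60.4 | 20 rows: [9.1,21.8,-1.3,0,0,-9.82]
t=4.6 phi=78.6 j6=-1 F=[ 0.1  0.1 -2.4] g=0.328 gf=60.4 | 6 rows: [43.2,-15.0,-4.4,0,0,-2.73]
```

{"op": "servo_tool", "data": {"moves": [[[9.1,21.8,-1.3,0,0,-9.82,15],[9.1,21.8,-1.3,0,0,-9.82,15],[9.1,21.8,-1.3,0,0,-9.82,15],[9.1,21.8,-1.3,0,0,-9.82,15],[9.1,21.8,-1.3,0,0,-9.82,15],[9.1,21.8,-1.3,0,0,-9.82,15],[9.1,21.8,-1.3,0,0,-9.82,15],[9.1,21.8,-1.3,0,0,-9.82,15],[9.1,21.8,-1.3,0,0,-9.82,15],[9.1,21.8,-1.3,0,0,-9.82,15],[0,0,0,0,0,0,15],[0,0,0,0,0,0,15]]]}}

```text
time: 6.18
tool_pos: [0.7851, 0.1047, 0.1555]
tool_rot: [-0.0, 0.029, 1.0, -0.0]
contact_force: [1.0, -0.6, -2.1]
gripper_width: 0.33
grasp_force: 63.6
```

```bash
python3 -c "
from h import *
plan(.5972,.1982,.13,275,10,-98)
"
```

```text
t=6.2 phi=176.7 j6=-84 F=[ 1.  -0.6 -2.1] g=0.330 gf=63.6 | 10 rows: [9.2,21.9,2.5,0,0,-9.80]
```

{"op": "servo_tool", "data": {"moves": [[[9.2,21.9,2.5,0,0,-9.8,15],[9.2,21.9,2.5,0,0,-9.8,15],[9.2,21.9,2.5,0,0,-9.8,15],[9.2,21.9,2.5,0,0,-9.8,15],[9.2,21.9,2.5,0,0,-9.8,15],[9.2,21.9,2.5,0,0,-9.8,15],[9.2,21.9,2.5,0,0,-9.8,15],[9.2,21.9,2.5,0,0,-9.8,15],[9.2,21.9,2.5,0,0,-9.8,15],[9.2,21.9,2.5,0,0,-9.8,15],[0,0,0,0,0,0,15],[0,0,0,0,0,0,15]]]}}

```text
time: 7.68
tool_pos: [0.5981, 0.1977, 0.1314]
tool_rot: [-0.001, 0.735, -0.678, 0.0]
contact_force: [-0.0, 0.0, -1.8]
gripper_width: 0.327
grasp_force: 63.5
```

```bash
python3 -c "
from h import *
plan(.5979,.1902,.05,275,4)
f=manip.grab_frame('wrist');cv2.imwrite('pics/w3.png',f['image'])
t=np.array([.53671,.17782]);th=1.65882;M=np.array([[np.cos(th),-np.sin(th)],[np.sin(th),np.cos(th)]])
P=[np.r_[M@[x,y]+t,z] for x,y,z in((-.055,-.0795,.018),(-.055,-.0445,.018),(-.03,-.0795,.018),(-.03,-.0445,.018),(.08,-.107,.06),(.08,.107,.06),(-.085,-.107,.01),(-.085,.107,.01))]
print(proj(f,P).round())
"
```

```text
t=7.7 phi=-85.4 j6=-173 F=[-0.   0.  -1.8] g=0.327 gf=63.5 | 4 rows: [1.9,0.2,20.4,0,0,-0.09]
[[258. 108.]
 [312. 107.]
 [259. 146.]
 [311. 146.]
 [218. 324.]
 [546. 323.]
 [215.  59.]
 [550.  55.]]
```

View pics/w3.png

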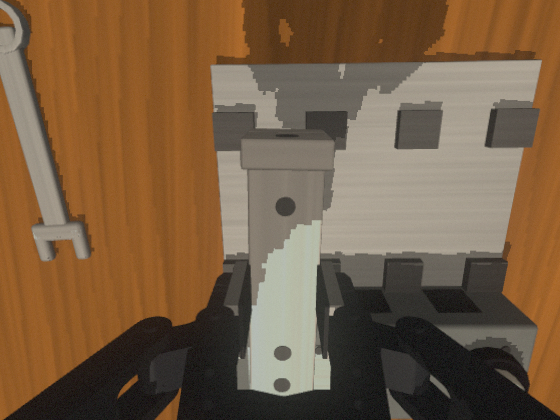

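The wrist view shows bracket A held straight in the fingers (mid column 286). The slot0 guide gap spans columns 254–307 against a predicted 258–312, so the unit lies about 3 mm further in +x and 2 mm in +y. That matches the shift seen at bracket A, so I'll apply it to all top-camera positions.

{"op": "servo_tool", "data": {"moves": [[[5.3,-2.8,30,0,0,-0.4,15],[0,0,30,0,0,0,15],[0,0,20,0,0,0,15],[0,0,10,0,0,0,15],[0,0,6,0,0,0,15],[0,0,4,0,0,0,15],[0,0,2,0,0,0,15],[0,0,0,0,0,0,15]]]}}

```text
time: 8.72
tool_pos: [0.601, 0.1933, 0.0299]
tool_rot: [-0.001, 0.739, -0.674, 0.0]
contact_force: [-0.8, 0.2, 0.7]
gripper_width: 0.329
grasp_force: 63.9
```

```bash
python3 -c "
from h import *
plan(.6009,.1924,.027,275,1)
"
```

```text
t=8.7 phi=-84.8 j6=-174 F=[-0.8  0.2  0.7] g=0.329 gf=63.9 | 1 rows: [0.9,0.1,2.9,0,0,0.23]
```

{"op": "servo_tool", "data": {"moves": [[[0,0,2,0,0,0,15],[-2,0,0,0,0,0,15],[-2,0,0,0,0,0,15],[0,0,0,0,0,0,15]]]}}

```text
time: 9.22
tool_pos: [0.6021, 0.1962, 0.0299]
tool_rot: [-0.001, 0.739, -0.674, 0.002]
contact_force: [-2.4, -4.8, 8.4]
gripper_width: 0.326
grasp_force: 64.7
```

{"op": "servo_tool", "data": {"moves": [[[-2,0,0,0,0,0,15],[-1,0,0,0,0,0,15],[0,0,0,0,0,0,15]]]}}

```text
time: 9.6
tool_pos: [0.6019, 0.1988, 0.0299]
tool_rot: [-0.0, 0.739, -0.674, 0.002]
contact_force: [-2.2, -6.1, 9.1]
gripper_width: 0.326
grasp_force: 64.7
```

{"op": "servo_tool", "data": {"moves": [[[-1.5,0,0,0,0,0,15],[-1,0,0,0,0,0,15],[0,0,0,0,0,0,15]]]}}

```text
time: 9.98
tool_pos: [0.6016, 0.2012, 0.0299]
tool_rot: [-0.0, 0.739, -0.674, 0.003]
contact_force: [-1.2, -6.1, 8.4]
gripper_width: 0.324
grasp_force: 64.7
```

{"op": "servo_tool", "data": {"moves": [[[-1.5,0,0,0,0,0,15],[-1,0,0,0,0,0,15],[0,0,0,0,0,0,15]]]}}

```text
time: 10.35
tool_pos: [0.6017, 0.2014, 0.0299]
tool_rot: [0.001, 0.739, -0.674, 0.004]
contact_force: [-1.4, -14.9, 9.5]
gripper_width: 0.329
grasp_force: 64.8
```

The push force jumped to 15 N at y = 0.2014, so the bracket has reached the face. I'll release, rise and check.

{"op": "servo_tool", "data": {"moves": [[[1,0,-1,0,0,0,30],[0,0,0,0,0,0,50],[0,0,0,0,0,0,50],[0,0,0,0,0,0,50],[0,0,-30,0,0,0,50],[0,0,-40,0,0,0,50],[0,0,-40,0,0,0,50],[0,0,0,0,0,0,50]]]}}

```text
time: 11.35
tool_pos: [0.602, 0.2051, 0.1429]
tool_rot: [-0.004, 0.739, -0.674, 0.002]
contact_force: [0.2, 0.6, 0.6]
gripper_width: 0.589
grasp_force: 0.0
```

```bash
python3 -c "
from h import *
plan(.5635,-.0535,.15,90,20,194.8)
f=manip.grab_frame('wrist');cv2.imwrite('pics/w4.png',f['image'])
"
```

```text
t=11.3 phi=-84.7 j6=-173 F=[0.2 0.6 0.6] g=0.589 gf=0.0 | 20 rows: [4.3,-22.0,-0.4,0,0,9.74]
```

View pics/w4.png

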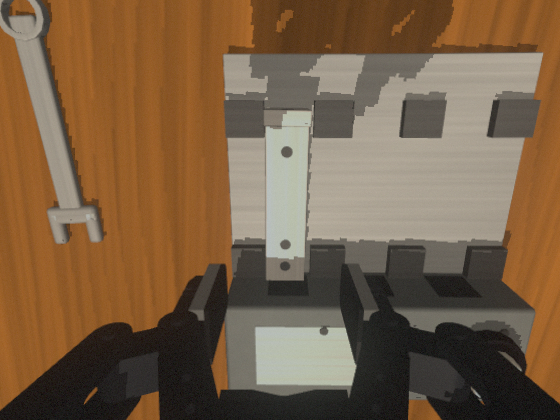

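Bracket A lies in slot0, column 286, with its plain end against the head. Next is bracket B.

{"op": "servo_tool", "data": {"moves": [[[4.3,-22,-0.4,0,0,9.74,50],[4.3,-22,-0.4,0,0,9.74,50],[4.3,-22,-0.4,0,0,9.74,50],[4.3,-22,-0.4,0,0,9.74,50],[4.3,-22,-0.4,0,0,9.74,50],[4.3,-22,-0.4,0,0,9.74,50],[4.3,-22,-0.4,0,0,9.74,50],[4.3,-22,-0.4,0,0,9.74,50],[4.3,-22,-0.4,0,0,9.74,50],[4.3,-22,-0.4,0,0,9.74,50]]]}}

```text
time: 12.65
tool_pos: [0.7267, 0.0524, 0.1391]
tool_rot: [-0.002, 0.022, 1.0, 0.0]
contact_force: [0.2, -0.4, 0.8]
gripper_width: 0.584
grasp_force: 0.0
```

{"op": "servo_tool", "data": {"moves": [[[4.3,-22,-0.4,0,0,9.74,50],[4.3,-22,-0.4,0,0,9.74,50],[4.3,-22,-0.4,0,0,9.74,50],[4.3,-22,-0.4,0,0,9.74,50],[4.3,-22,-0.4,0,0,9.74,50],[4.3,-22,-0.4,0,0,9.74,50],[4.3,-22,-0.4,0,0,9.74,50],[4.3,-22,-0.4,0,0,9.74,50],[4.3,-22,-0.4,0,0,9.74,50],[4.3,-22,-0.4,0,0,9.74,50],[0,0,0,0,0,0,50],[0,0,0,0,0,0,50]]]}}

```text
time: 14.15
tool_pos: [0.5613, -0.0548, 0.1451]
tool_rot: [-0.0, 0.763, 0.647, -0.0]
contact_force: [-0.3, -0.3, 0.4]
gripper_width: 0.585
grasp_force: 0.0
```

```bash
cat >> h.py <<'E'
def bars(f,z=.014,lo=150,amin=400,amax=20000,near=None,rad=.2):
    "elongated bright regions: centre & long-axis yaw on plane z"
    for c in cv2.findContours(metal(f["image"],lo),cv2.RETR_EXTERNAL,cv2.CHAIN_APPROX_SIMPLE)[0]:
        if amin<cv2.contourArea(c)<amax:
            b=onplane(f,cv2.boxPoints(cv2.minAreaRect(c)),z);m=b.mean(0)
            if near is not None and np.hypot(*(m[:2]-near))>rad: continue
            e=[b[1]-b[0],b[2]-b[1]];L=[np.linalg.norm(v) for v in e];l=e[int(np.argmax(L))]
            print("bar px",np.round(cv2.minAreaRect(c)[0]),"c",m[:2].round(4),"size",np.round(sorted(L),3),"yaw",round(np.degrees(np.arctan2(l[1],l[0]))%180,1))
E
python3 -c "
from h import *
plan(.5635,-.0535,.0165,90,4)
f=manip.grab_frame('wrist');cv2.imwrite('pics/w5.png',f['image']); bars(f,near=(.56,-.05))
f=manip.grab_frame('top');bars(f,near=(.56,-.05));bars(f,near=(.56,.15))
"
```

```text
t=14.2 phi=80.6 j6=-4 F=[-0.3 -0.3  0.4] g=0.585 gf=0.0 | 4 rows: [0.4,0.5,32.1,0,0,-2.36]
bar px [284. 191.] c [ 0.5639 -0.0491] size [0.029 0.12 ] yaw 90.4
bar px [110.  14.] c [0.4726 0.0894] size [0.015 0.065] yaw 171.3
bar px [126. 222.] c [0.5314 0.315 ] size [0.081 0.225] yaw 4.5
bar px [185. 219.] c [0.5371 0.1749] size [0.169 0.215] yaw 5.7
```

{"op": "servo_tool", "data": {"moves": [[[1.7,2.3,30,0,0,-9.7,50],[0,0,34,0,0,0,50],[0,0,34,0,0,0,50],[0,0,15,0,0,0,50],[0,0,14.5,0,0,0,50],[0,0,0,0,0,0,50],[0,0,0,0,0,0,15],[0,0,0,0,0,0,15],[0,0,0,0,0,0,15],[0,0,0,0,0,0,15],[0,0,0,0,0,0,15]]]}}

```text
time: 15.62
tool_pos: [0.5651, -0.0539, 0.02]
tool_rot: [0.001, 0.706, 0.708, 0.001]
contact_force: [0.0, 1.0, 5.4]
gripper_width: 0.326
grasp_force: 61.3
```

{"op": "servo_tool", "data": {"moves": [[[0,0,-15,0,0,0,15],[0,0,-30,0,0,0,15],[0,0,-40,0,0,0,15],[0,0,-30,0,0,0,15],[0,0,0,0,0,0,15]]]}}

```text
time: 16.25
tool_pos: [0.5656, -0.054, 0.1367]
tool_rot: [0.003, 0.706, 0.708, 0.002]
contact_force: [-0.0, -1.4, -2.2]
gripper_width: 0.328
grasp_force: 60.4
```

```bash
python3 -c "
from h import *
plan(.4773,.1825,.13,95,6)
"
```

```text
t=16.2 phi=90.1 j6=-13 F=[-0.  -1.4 -2.2] g=0.328 gf=60.4 | 6 rows: [40.0,-13.2,1.1,0,0,-0.81]
```

{"op": "servo_tool", "data": {"moves": [[[40,-13.2,1.1,0,0,-0.81,15],[40,-13.2,1.1,0,0,-0.81,15],[40,-13.2,1.1,0,0,-0.81,15],[40,-13.2,1.1,0,0,-0.81,15],[40,-13.2,1.1,0,0,-0.81,15],[40,-13.2,1.1,0,0,-0.81,15],[0,0,0,0,0,0,15],[0,0,0,0,0,0,15]]]}}

```text
time: 17.25
tool_pos: [0.4749, 0.1827, 0.1253]
tool_rot: [-0.001, 0.676, 0.737, -0.001]
contact_force: [0.3, -0.8, -1.9]
gripper_width: 0.326
grasp_force: 60.4
```

```bash
python3 -c "
from h import *
plan(.4773,.1825,.032,95,1)
f=manip.grab_frame('wrist');cv2.imwrite('pics/w6.png',f['image'])
"
```

```text
t=17.2 phi=95.0 j6=8 F=[ 0.3 -0.8 -1.9] g=0.326 gf=60.4 | 1 rows: [-0.4,2.4,93.3,0,0,0.01]
```

View pics/w6.png

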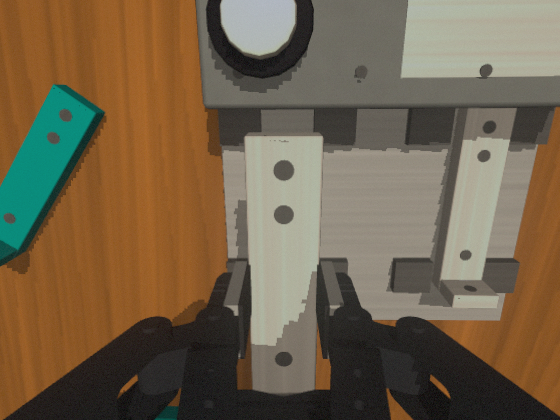

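Bracket B is held centred on column 284 and the slot2 gap (260–314) is centred at 287. That needs the planned 2.4 mm tool-y correction, then I'll lower it.

{"op": "servo_tool", "data": {"moves": [[[-0.4,2.4,30,0,0,0,15],[0,0,30,0,0,0,15],[0,0,17,0,0,0,15],[0,0,8,0,0,0,15],[0,0,5,0,0,0,15],[0,0,3,0,0,0,15],[0,0,2,0,0,0,15],[0,0,0,0,0,0,15]]]}}

```text
time: 18.3
tool_pos: [0.4783, 0.183, 0.0321]
tool_rot: [0.0, 0.676, 0.737, 0.0]
contact_force: [-0.5, 0.3, -2.1]
gripper_width: 0.327
grasp_force: 60.3
```

{"op": "servo_tool", "data": {"moves": [[[2,0,0,0,0,0,15],[2,0,0,0,0,0,15],[1,0,0,0,0,0,15],[0,0,0,0,0,0,15]]]}}

```text
time: 18.8
tool_pos: [0.4777, 0.1881, 0.0318]
tool_rot: [0.0, 0.676, 0.737, -0.0]
contact_force: [-0.1, -0.3, -2.4]
gripper_width: 0.326
grasp_force: 60.3
```

{"op": "servo_tool", "data": {"moves": [[[1.5,0,0,0,0,0,15],[1.5,0,0,0,0,0,15],[0,0,0,0,0,0,15]]]}}

```text
time: 19.18
tool_pos: [0.4775, 0.1901, 0.0318]
tool_rot: [0.001, 0.675, 0.737, -0.001]
contact_force: [0.6, -4.7, -1.2]
gripper_width: 0.329
grasp_force: 60.5
```

{"op": "servo_tool", "data": {"moves": [[[1,0,2,0,0,0,15],[0,0,0,0,0,0,15],[-0.5,0,0,0,0,0,30],[0,0,0,0,0,0,50],[0,0,0,0,0,0,50],[0,0,0,0,0,0,50],[0,0,-30,0,0,0,50],[0,0,-40,0,0,0,50],[0,0,-40,0,0,0,50],[0,0,0,0,0,0,50]]]}}

```text
time: 20.42
tool_pos: [0.4801, 0.1923, 0.1443]
tool_rot: [0.002, 0.676, 0.737, 0.004]
contact_force: [0.2, 0.8, -0.5]
gripper_width: 0.589
grasp_force: 0.0
```

```bash
python3 -c "
from h import *
plan(.4545,.294,.14,95,4)
f=manip.grab_frame('wrist');cv2.imwrite('pics/w7.png',f['image'])
g=manip.grab_frame('scene');cv2.imwrite('pics/s7.png',np.hstack([f['image'][:, :400],cv2.resize(g['image'][150:330,300:500],(400,420))]))
"
```

```text
t=20.4 phi=95.0 j6=9 F=[ 0.2  0.8 -0.5] g=0.589 gf=0.0 | 4 rows: [25.9,-4.1,1.1,0,0,0.00]
```

View pics/s7.png

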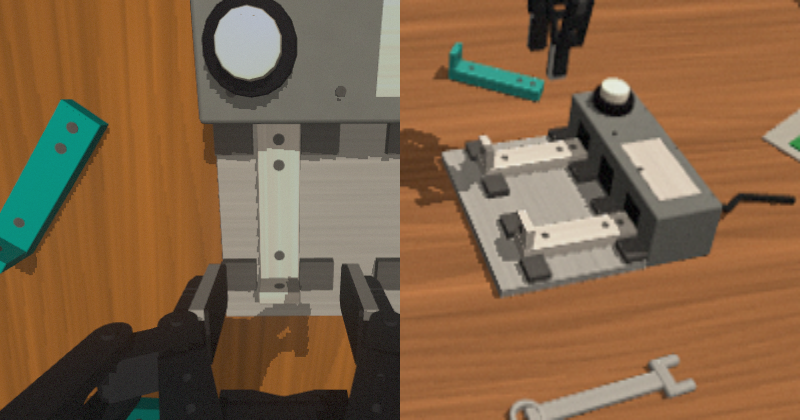

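The composite shows both brackets flat between the guides, plain ends at the face and lugs at the open end. The button is at (250,42). Now I'll press it with closed fingers.

{"op": "servo_tool", "data": {"moves": [[[25.9,-4.1,1,0,0,0,0],[25.9,-4.1,1,0,0,0,0],[25.9,-4.1,1,0,0,0,0],[25.9,-4.1,1,0,0,0,0],[0,0,15,0,0,0,0],[0,0,15,0,0,0,0],[0,0,8,0,0,0,0],[0,0,4,0,0,0,0],[0,0,0,0,0,0,0]]]}}

```text
time: 21.65
tool_pos: [0.4521, 0.2927, 0.0939]
tool_rot: [0.0, 0.676, 0.737, -0.0]
contact_force: [-1.0, -0.7, 2.9]
gripper_width: -0.004
grasp_force: 1.4
```

{"op": "servo_tool", "data": {"moves": [[[0,0,2,0,0,0,0],[0,0,2,0,0,0,0],[0,0,2,0,0,0,0],[0,0,0,0,0,0,0]]]}}

```text
time: 22.15
tool_pos: [0.4528, 0.2933, 0.0899]
tool_rot: [0.001, 0.676, 0.737, 0.0]
contact_force: [-5.2, -3.8, 12.7]
gripper_width: 0.004
grasp_force: 6.2
```

{"op": "servo_tool", "data": {"moves": [[[0,0,0.5,0,0,0,0],[0,0,0,0,0,0,0],[0,0,0,0,0,0,0],[0,0,0,0,0,0,0],[0,0,0,0,0,0,0],[0,0,0,0,0,0,0],[0,0,0,0,0,0,0],[0,0,0,0,0,0,0],[0,0,0,0,0,0,0],[0,0,0,0,0,0,0],[0,0,0,0,0,0,0],[0,0,0,0,0,0,0]]]}}

```text
time: 23.65
tool_pos: [0.4528, 0.2933, 0.0899]
tool_rot: [0.001, 0.676, 0.737, 0.0]
contact_force: [-6.1, -4.8, 15.4]
gripper_width: 0.002
grasp_force: 7.4
```

{"op": "servo_tool", "data": {"moves": [[[0,0,0,0,0,0,0],[0,0,0,0,0,0,0],[0,0,0,0,0,0,0],[0,0,0,0,0,0,0],[0,0,0,0,0,0,0],[0,0,0,0,0,0,0],[0,0,0,0,0,0,0],[0,0,0,0,0,0,0],[0,0,0,0,0,0,0],[0,0,0,0,0,0,0],[0,0,0,0,0,0,0],[0,0,0,0,0,0,0]]]}}

```text
time: 25.15
tool_pos: [0.4528, 0.2933, 0.0899]
tool_rot: [0.001, 0.676, 0.737, 0.0]
contact_force: [-6.0, -5.4, 13.8]
gripper_width: 0.001
grasp_force: 7.4
```

{"op": "servo_tool", "data": {"moves": [[[0,0,0,0,0,0,0],[0,0,0,0,0,0,0],[0,0,0,0,0,0,0],[0,0,0,0,0,0,0],[0,0,0,0,0,0,0],[0,0,0,0,0,0,0],[0,0,0,0,0,0,0],[0,0,0,0,0,0,0],[0,0,0,0,0,0,0],[0,0,0,0,0,0,0],[0,0,0,0,0,0,0],[0,0,0,0,0,0,0]]]}}

```text
time: 26.65
tool_pos: [0.4528, 0.2933, 0.0899]
tool_rot: [0.001, 0.676, 0.737, 0.0]
contact_force: [-5.0, -5.3, 14.4]
gripper_width: 0.003
grasp_force: 7.4
```

```bash
python3 -c "
from h import *
plan(.48,.190,.14,95,4)
f=manip.grab_frame('scene');m=cv2.resize(f['image'][150:330,300:500],(600,540));cv2.imwrite('pics/s8.png',m)
f=manip.grab_frame('top');cv2.imwrite('pics/t8.png',f['image'])
"
```

```text
t=26.6 phi=95.0 j6=20 F=[-5.  -5.3 14.4] g=0.003 gf=7.4 | 4 rows: [-26.3,4.5,-12.5,0,0,0.00]
```

View pics/s8.png

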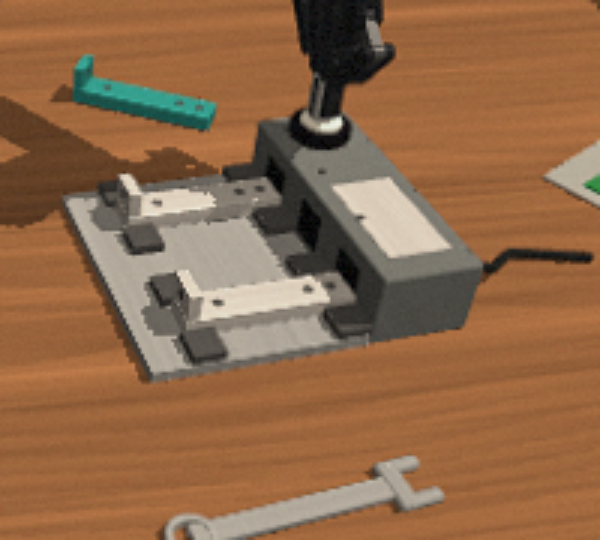

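The button is pressed down and both brackets are still in place; it was held over 4 s. Now I'll release it and pick up bracket B in slot2.

{"op": "servo_tool", "data": {"moves": [[[0,0,-15,0,0,0,0],[0,0,-20,0,0,0,0],[0,0,-20,0,0,0,0],[-34,5.2,0,0,0,0,50],[-35,0,0,0,0,0,50],[-35,0,0,0,0,0,50],[0,0,0,0,0,0,50],[0,0,0,0,0,0,50]]]}}

```text
time: 27.75
tool_pos: [0.4665, 0.1905, 0.1429]
tool_rot: [0.0, 0.676, 0.737, 0.001]
contact_force: [0.8, -0.8, 0.4]
gripper_width: 0.588
grasp_force: 0.0
```

```bash
python3 -c "
from h import *
plan(.478,.190,.0305,95,1)
f=manip.grab_frame('wrist');cv2.imwrite('pics/w9.png',f['image']);bars(f,z=.024,near=(.478,.19),rad=.05)
"
```

```text
t=27.8 phi=95.0 j6=9 F=[ 0.8 -0.8  0.4] g=0.588 gf=0.0 | 1 rows: [-1.5,11.4,112.4,0,0,-0.02]
bar px [257. 208.] c [0.448 0.187] size [0.027 0.077] yaw 95.9
```

View pics/w9.png

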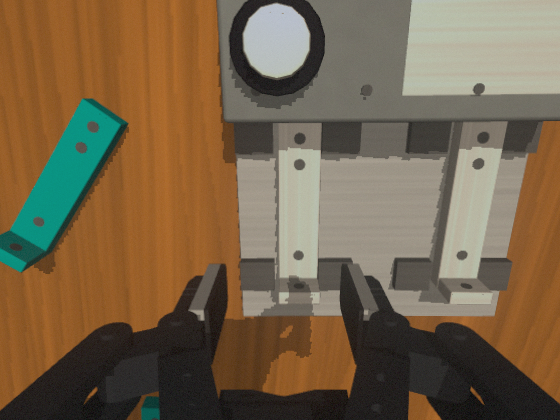

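Bracket B is in place at column 298, and the fingers are centred at 284, so it needs the 11.4 mm lateral correction. Descend, grip and lift.

{"op": "servo_tool", "data": {"moves": [[[-1.5,11.4,20,0,0,0,50],[0,0,35,0,0,0,50],[0,0,30,0,0,0,50],[0,0,17,0,0,0,50],[0,0,9,0,0,0,50],[0,0,0,0,0,0,50],[0,0,0,0,0,0,15],[0,0,0,0,0,0,15],[0,0,0,0,0,0,15],[0,0,0,0,0,0,15],[0,0,0,0,0,0,15]]]}}

```text
time: 29.18
tool_pos: [0.4789, 0.1899, 0.0329]
tool_rot: [0.001, 0.676, 0.737, 0.001]
contact_force: [-1.0, 0.0, 6.6]
gripper_width: 0.322
grasp_force: 59.7
```

{"op": "servo_tool", "data": {"moves": [[[0,0,-10,0,0,0,15],[0,0,-30,0,0,0,15],[0,0,-40,0,0,0,15],[0,0,-40,0,0,0,15],[0,0,-10,0,0,-10,15],[0,0,0,0,0,-10,15],[0,0,0,0,0,-10,15],[0,0,0,0,0,-10,15],[0,0,0,0,0,-10,15],[0,0,0,0,0,-10,15],[0,0,0,0,0,-10,15],[0,0,0,0,0,-10,15]]]}}

```text
time: 30.68
tool_pos: [0.4772, 0.1894, 0.1611]
tool_rot: [-0.0, 0.041, 0.999, -0.0]
contact_force: [0.2, -0.1, -1.8]
gripper_width: 0.322
grasp_force: 59.5
```

{"op": "servo_tool", "data": {"moves": [[[0,0,0,0,0,-10,15],[0,0,0,0,0,-10,15],[0,0,0,0,0,-10,15],[0,0,0,0,0,-10,15],[0,0,0,0,0,-10,15],[0,0,0,0,0,-10,15],[0,0,0,0,0,-10,15],[0,0,0,0,0,-10,15],[0,0,0,0,0,-10,15],[0,0,0,0,0,-10,15],[0,0,0,0,0,0,15],[0,0,0,0,0,0,15]]]}}

```text
time: 32.17
tool_pos: [0.4776, 0.1895, 0.1612]
tool_rot: [0.0, 0.736, -0.677, -0.0]
contact_force: [-0.1, 0.4, -2.1]
gripper_width: 0.323
grasp_force: 59.5
```

```bash
python3 -c "
from h import *
plan(.4785,.182,.033,275,1)
"
```

```text
t=32.2 phi=-85.2 j6=-172 F=[-0.1  0.4 -2.1] g=0.323 gf=59.5 | 1 rows: [7.5,-0.3,128.2,0,0,-0.15]
```

{"op": "servo_tool", "data": {"moves": [[[7.5,-0.3,35,0,0,0,15],[0,0,40,0,0,0,15],[0,0,25,0,0,0,15],[0,0,12,0,0,0,15],[0,0,7,0,0,0,15],[0,0,5,0,0,0,15],[0,0,4,0,0,0,15],[0,0,0,0,0,0,15]]]}}

```text
time: 33.17
tool_pos: [0.4789, 0.1822, 0.0335]
tool_rot: [-0.0, 0.737, -0.676, 0.0]
contact_force: [-0.1, -0.0, -2.4]
gripper_width: 0.321
grasp_force: 59.5
```

{"op": "servo_tool", "data": {"moves": [[[-2,0,0,0,0,0,15],[-2,0,0,0,0,0,15],[-1.5,0,0,0,0,0,15],[0,0,0,0,0,0,15]]]}}

```text
time: 33.67
tool_pos: [0.4783, 0.1877, 0.0334]
tool_rot: [-0.0, 0.737, -0.676, 0.0]
contact_force: [0.4, -0.1, -2.0]
gripper_width: 0.319
grasp_force: 59.5
```

{"op": "servo_tool", "data": {"moves": [[[-1.5,0,0,0,0,0,15],[-1.5,0,0,0,0,0,15],[0,0,0,0,0,0,15]]]}}

```text
time: 34.05
tool_pos: [0.4782, 0.1891, 0.0332]
tool_rot: [0.001, 0.738, -0.675, 0.001]
contact_force: [1.1, -7.2, -2.8]
gripper_width: 0.323
grasp_force: 59.6
```

{"op": "servo_tool", "data": {"moves": [[[0,0,0.5,0,0,0,15],[0.5,0,0,0,0,0,30],[0,0,0,0,0,0,50],[0,0,0,0,0,0,50],[0,0,0,0,0,0,50],[0,0,-30,0,0,0,50],[0,0,-40,0,0,0,50],[0,0,-40,0,0,0,50],[0,0,0,0,0,0,50]]]}}

```text
time: 35.17
tool_pos: [0.4807, 0.1909, 0.1473]
tool_rot: [-0.004, 0.737, -0.676, 0.002]
contact_force: [0.7, -0.2, -0.1]
gripper_width: 0.583
grasp_force: 0.0
```

```bash
python3 -c "
from h import *
plan(.6017,.2010,.14,275,4)
"
```

```text
t=35.2 phi=-85.0 j6=-172 F=[ 0.7 -0.2 -0.1] g=0.583 gf=0.0 | 4 rows: [0.1,-30.4,1.8,0,0,0.00]
```

{"op": "servo_tool", "data": {"moves": [[[0,-30.4,1.8,0,0,0,50],[0,-30.4,1.8,0,0,0,50],[0,-30.4,1.8,0,0,0,50],[0,-30.4,1.8,0,0,0,50],[0,0,0,0,0,0,50],[0,0,0,0,0,0,50]]]}}

```text
time: 35.92
tool_pos: [0.598, 0.2006, 0.1342]
tool_rot: [0.001, 0.737, -0.676, -0.001]
contact_force: [-0.9, 0.5, -0.6]
gripper_width: 0.585
grasp_force: 0.0
```

```bash
python3 -c "
from h import *
plan(.6017,.2010,.0305,275,1)
f=manip.grab_frame('wrist');cv2.imwrite('pics/w10.png',f['image'])
# A's lug top & bar: check bright columns along the expected axis
hsv=cv2.cvtColor(f['image'],cv2.COLOR_BGR2HSV)
for r in(140,170,200,230): print(r,f['image'][r,225:345:6].mean(1).astype(int))
"
```

```text
t=35.9 phi=-85.0 j6=-173 F=[-0.9  0.5 -0.6] g=0.585 gf=0.0 | 1 rows: [-0.1,-3.7,103.7,0,0,-0.00]
140 [ 79  78  78  79  79  98 182 168 181 182 179 183 181 157  81  83  81  83
  82  83]
170 [153 158 156 156 158 154 184 182 183 182 181 183 181 159 159 160 161 158
 158 161]
200 [159 161 161 161 161 163 187 184 183 183 180 183 182 164 162 162 164 160
 166 162]
230 [163 163 166 165 163 166 184 182 180 181 181 183 178 168 168 166 167 165
 165 165]
```

Bracket A is still in slot0: columns 258–300, centre 279, matching the planned 3.7 mm correction.

{"op": "servo_tool", "data": {"moves": [[[0,-3.7,20,0,0,0,50],[0,0,35,0,0,0,50],[0,0,28,0,0,0,50],[0,0,13,0,0,0,50],[0,0,7,0,0,0,50],[0,0,0,0,0,0,50],[0,0,0,0,0,0,15],[0,0,0,0,0,0,15],[0,0,0,0,0,0,15],[0,0,0,0,0,0,15],[0,0,0,0,0,0,15]]]}}

```text
time: 37.35
tool_pos: [0.6026, 0.2011, 0.0343]
tool_rot: [0.0, 0.737, -0.676, -0.0]
contact_force: [-5.3, -0.9, 6.1]
gripper_width: 0.319
grasp_force: 58.7
```

{"op": "servo_tool", "data": {"moves": [[[0,0,-10,0,0,0,15],[0,0,-30,0,0,0,15],[0,0,-40,0,0,0,15],[0,0,-40,0,0,0,15],[0,0,-10,0,0,10,15],[0,0,0,0,0,10,15],[0,0,0,0,0,10,15],[0,0,0,0,0,10,15],[0,0,0,0,0,10,15],[0,0,0,0,0,10,15],[0,0,0,0,0,10,15],[0,0,0,0,0,10,15]]]}}

```text
time: 38.85
tool_pos: [0.6031, 0.201, 0.1634]
tool_rot: [0.001, -0.128, 0.992, 0.0]
contact_force: [-0.0, -0.7, -1.9]
gripper_width: 0.317
grasp_force: 59.4
```

{"op": "servo_tool", "data": {"moves": [[[0,0,0,0,0,10,15],[0,0,0,0,0,10,15],[0,0,0,0,0,10,15],[0,0,0,0,0,10,15],[0,0,0,0,0,10,15],[0,0,0,0,0,10,15],[0,0,0,0,0,10,15],[0,0,0,0,0,10,15],[0,0,0,0,0,10,15],[0,0,0,0,0,10,15],[0,0,0,0,0,0,15],[0,0,0,0,0,0,15]]]}}

```text
time: 40.35
tool_pos: [0.6029, 0.201, 0.163]
tool_rot: [0.0, 0.675, 0.738, 0.0]
contact_force: [-0.6, -0.4, -1.9]
gripper_width: 0.318
grasp_force: 59.4
```

```bash
python3 -c "
from h import *
plan(.6020,.193,.033,95,1)
f=manip.grab_frame('wrist');cv2.imwrite('pics/w11.png',f['image'])
"
```

```text
t=40.4 phi=95.1 j6=7 F=[-0.6 -0.4 -1.9] g=0.318 gf=59.4 | 1 rows: [-7.9,-1.7,130.0,0,0,0.13]
```

{"op": "servo_tool", "data": {"moves": [[[-7.9,-1.9,35,0,0,0,15],[0,0,40,0,0,0,15],[0,0,26,0,0,0,15],[0,0,12,0,0,0,15],[0,0,7,0,0,0,15],[0,0,5,0,0,0,15],[0,0,3.5,0,0,0,15],[0,0,0,0,0,0,15]]]}}

```text
time: 41.4
tool_pos: [0.6019, 0.193, 0.0346]
tool_rot: [0.0, 0.676, 0.737, 0.0]
contact_force: [-0.4, 0.1, -1.3]
gripper_width: 0.322
grasp_force: 59.5
```

{"op": "servo_tool", "data": {"moves": [[[2,0,0,0,0,0,15],[2,0,0,0,0,0,15],[1.5,0,0,0,0,0,15],[0,0,0,0,0,0,15]]]}}

```text
time: 41.9
tool_pos: [0.6013, 0.1987, 0.0343]
tool_rot: [0.0, 0.676, 0.737, 0.0]
contact_force: [0.0, 0.4, -0.5]
gripper_width: 0.316
grasp_force: 59.6
```

{"op": "servo_tool", "data": {"moves": [[[1.5,0,0,0,0,0,15],[1.5,0,0,0,0,0,15],[0,0,0,0,0,0,15]]]}}

```text
time: 42.28
tool_pos: [0.6012, 0.2002, 0.0343]
tool_rot: [0.001, 0.676, 0.737, -0.001]
contact_force: [-0.1, -4.5, 0.8]
gripper_width: 0.317
grasp_force: 59.8
```

Contact with the face. I'll release, rise, and check both brackets in one scene crop.

{"op": "servo_tool", "data": {"moves": [[[0.5,0,0.5,0,0,0,15],[-0.5,0,0,0,0,0,30],[0,0,0,0,0,0,50],[0,0,0,0,0,0,50],[0,0,0,0,0,0,50],[0,0,-30,0,0,0,50],[0,0,-40,0,0,0,50],[0,0,-40,0,0,0,50],[0,0,0,0,0,0,50]]]}}

```text
time: 43.4
tool_pos: [0.6037, 0.2022, 0.1488]
tool_rot: [0.003, 0.676, 0.737, 0.004]
contact_force: [0.7, -0.3, -0.1]
gripper_width: 0.588
grasp_force: 0.0
```

```bash
python3 -c "
from h import *
plan(.453,.2935,.14,95,4)
f=manip.grab_frame('wrist');g=manip.grab_frame('scene');cv2.imwrite('pics/s12.png',np.hstack([f['image'][:, :400],cv2.resize(g['image'][150:330,300:500],(400,420))]))
"
```

```text
t=43.4 phi=95.0 j6=7 F=[ 0.7 -0.3 -0.1] g=0.588 gf=0.0 | 4 rows: [26.0,-35.5,2.2,0,0,0.00]
```

View pics/s12.png

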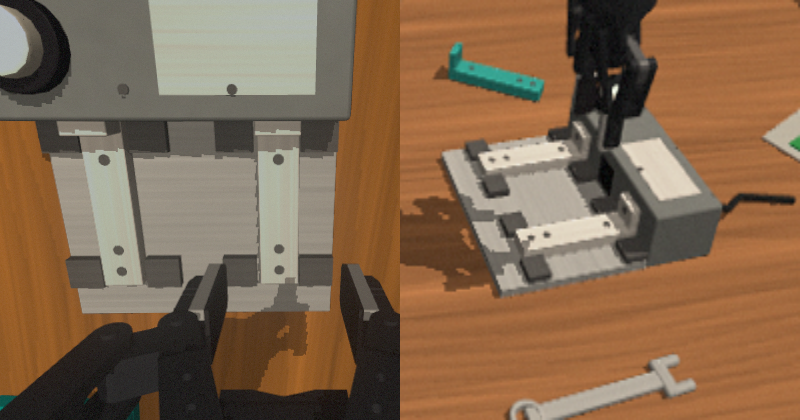

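Both brackets are turned: lugs at the face, at (82,128) and (278,128) in the left half, bars flat in their slots. Pressing the button again.

{"op": "servo_tool", "data": {"moves": [[[26,-35.5,2.2,0,0,0,0],[26,-35.5,2.2,0,0,0,0],[26,-35.5,2.2,0,0,0,0],[26,-35.5,2.2,0,0,0,0],[0,0,0,0,0,0,0],[0,0,15,0,0,0,0],[0,0,15,0,0,0,0],[0,0,10,0,0,0,0],[0,0,0,0,0,0,0]]]}}

```text
time: 44.62
tool_pos: [0.4502, 0.2918, 0.0937]
tool_rot: [-0.0, 0.676, 0.737, -0.001]
contact_force: [-0.9, -2.0, 2.1]
gripper_width: 0.004
grasp_force: 1.5
```

{"op": "servo_tool", "data": {"moves": [[[0,0,2,0,0,0,0],[0,0,2,0,0,0,0],[0,0,2,0,0,0,0],[0,0,1,0,0,0,0],[0,0,0,0,0,0,0]]]}}

```text
time: 45.25
tool_pos: [0.451, 0.2926, 0.0899]
tool_rot: [0.001, 0.676, 0.737, 0.0]
contact_force: [-4.0, -6.3, 12.4]
gripper_width: 0.008
grasp_force: 6.3
```

{"op": "servo_tool", "data": {"moves": [[[0,0,0.3,0,0,0,0],[0,0,0,0,0,0,0],[0,0,0,0,0,0,0],[0,0,0,0,0,0,0],[0,0,0,0,0,0,0],[0,0,0,0,0,0,0],[0,0,0,0,0,0,0],[0,0,0,0,0,0,0],[0,0,0,0,0,0,0],[0,0,0,0,0,0,0],[0,0,0,0,0,0,0],[0,0,0,0,0,0,0]]]}}

```text
time: 46.75
tool_pos: [0.451, 0.2926, 0.0899]
tool_rot: [0.001, 0.676, 0.737, 0.0]
contact_force: [-6.1, -5.9, 14.3]
gripper_width: -0.0
grasp_force: 7.0
```

{"op": "servo_tool", "data": {"moves": [[[0,0,0,0,0,0,0],[0,0,0,0,0,0,0],[0,0,0,0,0,0,0],[0,0,0,0,0,0,0],[0,0,0,0,0,0,0],[0,0,0,0,0,0,0],[0,0,0,0,0,0,0],[0,0,0,0,0,0,0],[0,0,0,0,0,0,0],[0,0,0,0,0,0,0],[0,0,0,0,0,0,0],[0,0,0,0,0,0,0]]]}}

```text
time: 48.25
tool_pos: [0.451, 0.2926, 0.0899]
tool_rot: [0.001, 0.676, 0.737, 0.0]
contact_force: [-5.8, -5.4, 14.3]
gripper_width: 0.003
grasp_force: 7.0
```

{"op": "servo_tool", "data": {"moves": [[[0,0,0,0,0,0,0],[0,0,0,0,0,0,0],[0,0,0,0,0,0,0],[0,0,0,0,0,0,0],[0,0,0,0,0,0,0],[0,0,0,0,0,0,0],[0,0,0,0,0,0,0],[0,0,0,0,0,0,0],[0,0,0,0,0,0,0],[0,0,0,0,0,0,0],[0,0,0,0,0,0,0],[0,0,0,0,0,0,0]]]}}

```text
time: 49.75
tool_pos: [0.451, 0.2926, 0.0899]
tool_rot: [0.001, 0.676, 0.737, 0.0]
contact_force: [-5.1, -4.9, 14.6]
gripper_width: 0.001
grasp_force: 7.0
```

```bash
cat >> h.py <<'E'
def unit(f,tag=""):
    "compare bracket pixels in the unit area between scene frames: bright bar blobs"
    m=metal(f["image"],170)[185:285,330:440];n,_,s,c=cv2.connectedComponentsWithStats(m)
    print(tag,[(s[i,4],(c[i]+[330,185]).round(1).tolist()) for i in range(1,n) if s[i,4]>60])
E
python3 -c "
from h import *
unit(manip.grab_frame('scene'))
plan(.4785,.1895,.15,95,4)
"
```

```text
[(np.int32(465), [427.7, 221.1]), (np.int32(209), [354.9, 217.2]), (np.int32(1800), [364.6, 242.4]), (np.int32(280), [391.0, 262.0])]
t=49.8 phi=95.0 j6=20 F=[-5.4 -5.2 13.7] g=-0.002 gf=7.0 | 4 rows: [-26.3,4.6,-15.0,0,0,0.00]
```

```bash
python3 -c "
from h import *
a=cv2.resize(cv2.imread('pics/s12.png')[:,400:],(200,180),interpolation=cv2.INTER_AREA)
g=manip.grab_frame('scene')['image'];cv2.imwrite('pics/s13.png',g);b=g[150:330,300:500]
for n,(x,y,w,h) in dict(slot2bar=(36,58,50,18),slot0bar=(54,86,66,22)).items():
    r=cv2.matchTemplate(b,a[y:y+h,x:x+w],cv2.TM_CCOEFF_NORMED);_,v,_,l=cv2.minMaxLoc(r);print(n,v,(l[0]-x,l[1]-y))
"
```

```text
slot2bar 0.79593425989151 (0, 0)
slot0bar 0.9817571043968201 (0, 0)
```

Neither bracket moved during the hold of over 4 s. I'll release and return over bracket B in slot2.

{"op": "servo_tool", "data": {"moves": [[[0,0,-15,0,0,0,0],[0,0,-20,0,0,0,0],[0,0,-20,0,0,0,0],[-26.3,4.6,0,0,0,0,50],[-26.3,4.6,0,0,0,0,50],[-26.3,4.6,0,0,0,0,50],[-26.3,4.6,0,0,0,0,50],[0,0,0,0,0,0,50],[0,0,0,0,0,0,50]]]}}

```text
time: 50.98
tool_pos: [0.4779, 0.19, 0.1431]
tool_rot: [-0.0, 0.676, 0.737, 0.0]
contact_force: [-0.9, 0.3, 0.4]
gripper_width: 0.586
grasp_force: 0.0
```

```bash
python3 -c "
from h import *
plan(.4785,.1895,.031,95,1)
f=manip.grab_frame('wrist')
for r in(170,200,230): print(r,f['image'][r,225:345:6].mean(1).astype(int))
"
```

```text
t=51.0 phi=95.0 j6=8 F=[-0.9  0.3  0.4] g=0.586 gf=0.0 | 1 rows: [-0.5,0.5,112.1,0,0,-0.01]
170 [145 145 144 144 145 145  99 178 176 176 176 172 178 171 147 144 145 144
 144 145]
200 [151 151 151 149 148 152 102 177 174 177 173 173 177 165 147 150 147 147
 148 146]
230 [116 144 144 143 145 144  98 176 175 173 173 172 172 153 142 147 148 145
 147 146]
```

{"op": "servo_tool", "data": {"moves": [[[0,0,35,0,0,0,50],[0,0,35,0,0,0,50],[0,0,25,0,0,0,50],[0,0,12,0,0,0,50],[0,0,5,0,0,0,50],[0,0,0,0,0,0,50],[0,0,0,0,0,0,15],[0,0,0,0,0,0,15],[0,0,0,0,0,0,15],[0,0,0,0,0,0,15],[0,0,0,0,0,0,15]]]}}

```text
time: 52.4
tool_pos: [0.479, 0.1897, 0.032]
tool_rot: [0.001, 0.676, 0.737, 0.001]
contact_force: [-1.4, -0.6, 7.0]
gripper_width: 0.323
grasp_force: 59.9
```

{"op": "servo_tool", "data": {"moves": [[[-2,0,-10,0,0,0,15],[0,0,-30,0,0,0,15],[0,0,-40,0,0,0,15],[0,0,-40,0,0,0,15],[0,0,-10,0,0,0,15],[0,0,0,0,0,0,15]]]}}

```text
time: 53.15
tool_pos: [0.4779, 0.1874, 0.1602]
tool_rot: [0.0, 0.676, 0.737, 0.0]
contact_force: [-0.3, 0.8, -2.8]
gripper_width: 0.323
grasp_force: 59.6
```

```bash
python3 -c "
from h import *
t=np.array([.52171+.0025,-.33337+.0025]);th=-.14809;M=np.array([[np.cos(th),-np.sin(th)],[np.sin(th),np.cos(th)]])
for y in(-.05,.05):
  p=M@[.003,y]+t;print(p);plan(*p,.15,-8.5,14)
"
```

```text
[ 0.5197997  -0.38076538]
t=53.1 phi=95.0 j6=8 F=[-0.3  0.8 -2.8] g=0.323 gf=59.6 | 14 rows: [-31.7,34.4,0.7,0,0,7.39]
[ 0.53455463 -0.28185991]
t=53.1 phi=95.0 j6=8 F=[-0.3  0.8 -2.8] g=0.323 gf=59.6 | 14 rows: [-25.0,29.7,0.7,0,0,7.39]
```

{"op": "servo_tool", "data": {"moves": [[[-31.7,34.4,0.7,0,0,7.39,15],[-31.7,34.4,0.7,0,0,7.39,15],[-31.7,34.4,0.7,0,0,7.39,15],[-31.7,34.4,0.7,0,0,7.39,15],[-31.7,34.4,0.7,0,0,7.39,15],[-31.7,34.4,0.7,0,0,7.39,15],[-31.7,34.4,0.7,0,0,7.39,15],[-31.7,34.4,0.7,0,0,7.39,15],[-31.7,34.4,0.7,0,0,7.39,15],[-31.7,34.4,0.7,0,0,7.39,15],[0,0,0,0,0,0,15],[0,0,0,0,0,0,15]]]}}

```text
time: 54.65
tool_pos: [0.6195, -0.2242, 0.1508]
tool_rot: [-0.001, 0.983, 0.183, -0.002]
contact_force: [-0.6, 0.3, -1.3]
gripper_width: 0.323
grasp_force: 59.7
```

```bash
python3 -c "
from h import *
plan(.5198,-.3808,.12,-8.5,4)
"
```

```text
t=54.6 phi=21.1 j6=43 F=[-0.6  0.3 -1.3] g=0.323 gf=59.7 | 4 rows: [-31.7,34.6,7.7,0,0,7.40]
```

{"op": "servo_tool", "data": {"moves": [[[-31.7,34.6,7.7,0,0,7.4,15],[-31.7,34.6,7.7,0,0,7.4,15],[-31.7,34.6,7.7,0,0,7.4,15],[-31.7,34.6,7.7,0,0,7.4,15],[0,0,0,0,0,0,15],[0,0,0,0,0,0,15]]]}}

```text
time: 55.4
tool_pos: [0.5212, -0.3802, 0.122]
tool_rot: [-0.001, 0.997, -0.073, -0.0]
contact_force: [-0.8, 0.2, -1.7]
gripper_width: 0.326
grasp_force: 59.8
```

```bash
python3 -c "
from h import *
plan(.5198,-.3808,.0285,-8.5,1)
f=manip.grab_frame('wrist');cv2.imwrite('pics/w14.png',f['image'])
unit(manip.grab_frame('scene'))
"
```

```text
t=55.4 phi=-8.4 j6=56 F=[-0.8  0.2 -1.7] g=0.326 gf=59.8 | 1 rows: [-1.3,0.8,93.5,0,0,0.10]
 [(np.int32(75), [408.0, 187.6]), (np.int32(2296), [363.3, 236.8]), (np.int32(462), [427.7, 221.1]), (np.int32(251), [390.6, 262.2])]
```

View pics/w14.png

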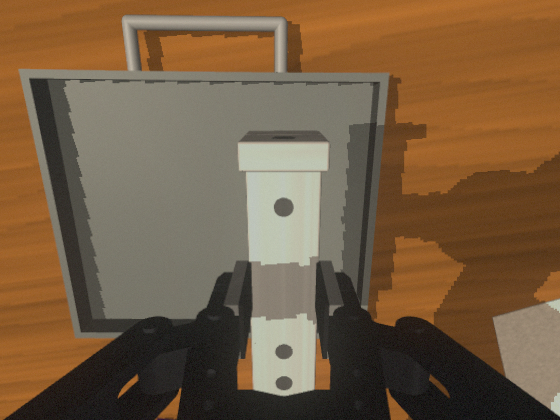

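Bracket B is held over the tray's right half, aligned, with its lug toward the handle at (283,150). Lowering and releasing.

{"op": "servo_tool", "data": {"moves": [[[-1.3,0.8,35,0,0,0,15],[0,0,30,0,0,0,15],[0,0,15,0,0,0,15],[0,0,8,0,0,0,15],[0,0,4,0,0,0,15],[0,0,2,0,0,0,15],[0,0,0,0,0,0,15]]]}}

```text
time: 56.38
tool_pos: [0.5197, -0.3826, 0.0295]
tool_rot: [0.0, 0.997, -0.074, 0.0]
contact_force: [0.0, -0.2, -2.1]
gripper_width: 0.327
grasp_force: 59.8
```

{"op": "servo_tool", "data": {"moves": [[[0,0,0,0,0,0,30],[0,0,0,0,0,0,50],[0,0,0,0,0,0,50],[0,0,0,0,0,0,50],[0,0,-30,0,0,0,50],[0,0,-40,0,0,0,50],[0,0,-40,0,0,0,50],[0,0,0,0,0,0,50]]]}}

```text
time: 57.38
tool_pos: [0.5216, -0.3841, 0.144]
tool_rot: [0.003, 0.997, -0.074, 0.004]
contact_force: [0.3, -1.0, 0.0]
gripper_width: 0.587
grasp_force: 0.0
```

```bash
python3 -c "
from h import *
plan(.6015,.199,.145,95,16)
a=cv2.resize(cv2.imread('pics/s12.png')[:,400:],(200,180),interpolation=cv2.INTER_AREA)
b=manip.grab_frame('scene')['image'][150:330,300:500]
x,y,w,h=54,86,66,22
r=cv2.matchTemplate(b,a[y:y+h,x:x+w],cv2.TM_CCOEFF_NORMED);_,v,_,l=cv2.minMaxLoc(r);print(v,(l[0]-x,l[1]-y))
"
```

```text
t=57.4 phi=-8.5 j6=56 F=[ 0.3 -1.   0. ] g=0.587 gf=0.0 | 16 rows: [31.3,-28.4,-0.1,0,0,-6.47]
0.9819785356521606 (0, 0)
```

{"op": "servo_tool", "data": {"moves": [[[31.3,-28.4,-0.3,0,0,-6.47,50],[31.3,-28.4,-0.3,0,0,-6.47,50],[31.3,-28.4,-0.3,0,0,-6.47,50],[31.3,-28.4,-0.3,0,0,-6.47,50],[31.3,-28.4,-0.3,0,0,-6.47,50],[31.3,-28.4,-0.3,0,0,-6.47,50],[31.3,-28.4,-0.3,0,0,-6.47,50],[31.3,-28.4,-0.3,0,0,-6.47,50],[31.3,-28.4,-0.3,0,0,-6.47,50],[31.3,-28.4,-0.3,0,0,-6.47,50],[31.3,-28.4,-0.3,0,0,-6.47,50],[31.3,-28.4,-0.3,0,0,-6.47,50]]]}}

```text
time: 58.92
tool_pos: [0.6841, 0.0585, 0.1399]
tool_rot: [-0.001, 0.822, 0.569, -0.001]
contact_force: [0.3, 0.0, -0.4]
gripper_width: 0.586
grasp_force: 0.0
```

{"op": "servo_tool", "data": {"moves": [[[31.3,-28.4,-0.3,0,0,-6.47,50],[31.3,-28.4,-0.3,0,0,-6.47,50],[31.3,-28.4,-0.3,0,0,-6.47,50],[31.3,-28.4,-0.3,0,0,-6.47,50],[0,0,0,0,0,0,50],[0,0,0,0,0,0,50]]]}}

```text
time: 59.68
tool_pos: [0.5984, 0.2003, 0.1422]
tool_rot: [-0.0, 0.676, 0.737, -0.001]
contact_force: [-0.3, -0.7, -0.1]
gripper_width: 0.589
grasp_force: 0.0
```

```bash
python3 -c "
from h import *
plan(.6015,.199,.0325,95,1)
f=manip.grab_frame('wrist')
for r in(170,200,230): print(r,f['image'][r,225:345:6].mean(1).astype(int))
"
```

```text
t=59.7 phi=95.0 j6=7 F=[-0.3 -0.7 -0.1] g=0.589 gf=0.0 | 1 rows: [-1.6,2.9,109.7,0,0,-0.02]
170 [144 139 144 143 141 143 144 165 174 171 175 170 168 170 120 140 140 139
 139 137]
200 [145 144 145 144 144 144 143 124 173 171 174 169 167 169 145 144 142 144
 141 140]
230 [144 142 143 143 142 144 144 116 174 169 170 168 167 168 142 143 142 139
 142 142]
```

{"op": "servo_tool", "data": {"moves": [[[-1.6,2.9,35,0,0,0,50],[0,0,35,0,0,0,50],[0,0,22,0,0,0,50],[0,0,12,0,0,0,50],[0,0,6,0,0,0,50],[0,0,0,0,0,0,50],[0,0,0,0,0,0,15],[0,0,0,0,0,0,15],[0,0,0,0,0,0,15],[0,0,0,0,0,0,15],[0,0,0,0,0,0,15]]]}}

```text
time: 61.1
tool_pos: [0.6027, 0.1996, 0.0352]
tool_rot: [0.001, 0.675, 0.737, 0.001]
contact_force: [-2.6, -1.2, 5.4]
gripper_width: 0.314
grasp_force: 58.9
```

{"op": "servo_tool", "data": {"moves": [[[-2,0,-10,0,0,0,15],[0,0,-30,0,0,0,15],[0,0,-40,0,0,0,15],[0,0,-40,0,0,0,15],[0,0,-10,0,0,0,15],[0,0,0,0,0,0,15]]]}}

```text
time: 61.85
tool_pos: [0.602, 0.1973, 0.1634]
tool_rot: [0.0, 0.676, 0.737, 0.0]
contact_force: [-0.1, 0.3, -2.1]
gripper_width: 0.311
grasp_force: 59.4
```

```bash
python3 -c "
from h import *
plan(.5346,-.2819,.14,-8.5,16)
"
```

```text
t=61.9 phi=95.0 j6=6 F=[-0.1  0.3 -2.1] g=0.311 gf=59.4 | 16 rows: [-28.3,20.2,1.5,0,0,6.47]
```

{"op": "servo_tool", "data": {"moves": [[[-28.3,20.2,0,0,0,6.47,15],[-28.3,20.2,0,0,0,6.47,15],[-28.3,20.2,0,0,0,6.47,15],[-28.3,20.2,0,0,0,6.47,15],[-28.3,20.2,0,0,0,6.47,15],[-28.3,20.2,0,0,0,6.47,15],[-28.3,20.2,0,0,0,6.47,15],[-28.3,20.2,0,0,0,6.47,15],[-28.3,20.2,0,0,0,6.47,15],[-28.3,20.2,0,0,0,6.47,15],[-28.3,20.2,0,0,0,6.47,15],[-28.3,20.2,0,0,0,6.47,15]]]}}

```text
time: 63.35
tool_pos: [0.6334, -0.188, 0.1597]
tool_rot: [-0.001, 0.989, 0.149, -0.002]
contact_force: [-0.1, -0.4, -1.9]
gripper_width: 0.308
grasp_force: 59.4
```

{"op": "servo_tool", "data": {"moves": [[[-28.3,20.2,6,0,0,6.47,15],[-28.3,20.2,6,0,0,6.47,15],[-28.3,20.2,6,0,0,6.47,15],[-28.3,20.2,6,0,0,6.47,15],[0,0,0,0,0,0,15],[0,0,0,0,0,0,15]]]}}

```text
time: 64.1
tool_pos: [0.5342, -0.2812, 0.1377]
tool_rot: [-0.001, 0.997, -0.074, -0.001]
contact_force: [-0.1, 0.0, -1.5]
gripper_width: 0.309
grasp_force: 59.4
```

```bash
python3 -c "
from h import *
plan(.5346,-.2819,.0315,-8.5,1)
f=manip.grab_frame('wrist');cv2.imwrite('pics/w15.png',f['image'])
g=manip.grab_frame('top');cv2.imwrite('pics/t15.png',g['image']);bars(f,z=.019,lo=165,near=(.52,-.38),rad=.06);bars(g,z=.019,lo=165,near=(.52,-.38),rad=.06)
"
```

```text
t=64.1 phi=-8.5 j6=64 F=[-0.1  0.  -1.5] g=0.309 gf=59.4 | 1 rows: [0.5,0.7,106.2,0,0,0.02]
bar px [417. 263.] c [ 0.4752 -0.3747] size [0.029 0.041] yaw 171.5
bar px [430. 164.] c [ 0.5503 -0.3864] size [0.029 0.045] yaw 171.5
bar px [450. 125.] c [ 0.5756 -0.3999] size [0.009 0.032] yaw 81.3
```

Bracket B is still in place in the tray: pieces at (417,263) and (430,164), yaw 171.5°. Lowering A.

{"op": "servo_tool", "data": {"moves": [[[0.5,0.7,40,0,0,0,15],[0,0,35,0,0,0,15],[0,0,18,0,0,0,15],[0,0,7,0,0,0,15],[0,0,4,0,0,0,15],[0,0,2,0,0,0,15],[0,0,0,0,0,0,15]]]}}

```text
time: 65.08
tool_pos: [0.5357, -0.283, 0.0344]
tool_rot: [0.0, 0.997, -0.074, 0.001]
contact_force: [0.0, -0.5, -2.1]
gripper_width: 0.309
grasp_force: 59.4
```

{"op": "servo_tool", "data": {"moves": [[[0,0,0,0,0,0,30],[0,0,0,0,0,0,50],[0,0,0,0,0,0,50],[0,0,0,0,0,0,50],[0,0,-30,0,0,0,50],[0,0,-40,0,0,0,50],[0,0,-40,0,0,0,50],[-60,0,-30,0,0,0,50],[-40,0,-20,0,0,0,50],[0,0,0,0,0,0,50]]]}}

```text
time: 66.32
tool_pos: [0.4396, -0.2689, 0.1937]
tool_rot: [0.001, 0.997, -0.075, 0.002]
contact_force: [0.5, -0.5, 0.3]
gripper_width: 0.589
grasp_force: 0.0
```

```bash
python3 -c "
from h import *
g=manip.grab_frame('scene')['image'];t=manip.grab_frame('top')
print(manip.state()['tool_pos'],manip.state()['contact_force'])
bars(t,z=.019,lo=165,amin=100,near=(.525,-.33),rad=.09)
cv2.imwrite('pics/s16.png',np.hstack([cv2.resize(g[180:360,60:340],(467,300)),cv2.resize(t['image'][150:290,330:460],(279,300))]))
"
```

```text
[ 0.44049651 -0.26859242  0.19167105] [ 0.94205701 -0.43818378 -0.35556019]
bar px [377. 222.] c [ 0.53   -0.2825] size [0.032 0.121] yaw 171.5
```

View pics/s16.png

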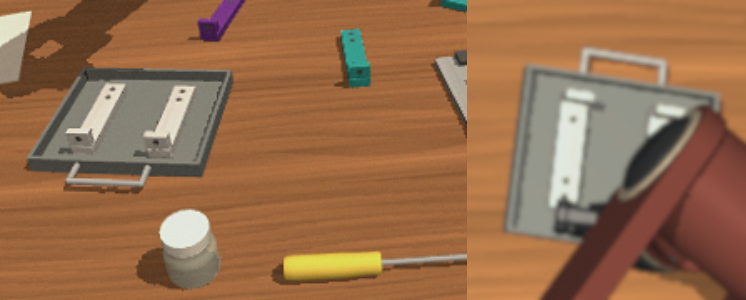

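Both brackets lie flat in the tray, parallel, lugs upright at the handle end ((80,140) and (158,140)). The jar and screwdriver are untouched and the robot is clear, so I'm handing in.

```bash
python3 -c "
from plant import manip
print(manip.job_done())"
```

```text
the job is handed in; nothing more can be done
None
```

I handed the job in: both brackets present were marked plain end first and then lug end, with the button held over four seconds each time. They now lie flat in the tray with lugs at the handle end, and the hand-in call returned no verdict.

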